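# Draw the red drill template from the leaning stack

## Robot

A 6-joint arm with a two-finger parallel gripper is mounted at the origin on a cart in front of the work surface, level with it; the furniture and walls round the work are solid. World frame = base frame: x ahead of the robot, y to its left, z up, the work surface at z = 0. Lengths are in m, angles in rad, forces in N, time in s.
With the tool pointing down it reaches from about 0.35 to 0.775 m from the base axis. Payload 7.3 kg.
Tool frame: the origin (TCP) lies at the very end of the fingers, on their centre line; the grasp point (between the pads) lies 19 mm behind it; x points along the fingers, y is the direction in which the jaws open and shut, and the axes are right-handed (so a half turn about x gives the same grasp; the last joint's range is limited). The gripper opens to 92 mm and grips with 3 to 60 N. Pads are 19 mm wide; open, the fingers measure 130 mm over their backs; the gripper's body (75 mm by 190 mm) begins 47 mm behind the grasp point.
Start: joints at [1.052, 0.342, 1.524, -0, 1.275, -0.146], TCP at [0.191, 0.489, 0.227] pointing down, gripper open.
Joint ranges: [-2.53, 2.53], [-0.77, 2.02], [0.04, 2.7], [-1, 4.14], [0.28, 2.66], [-3.11, 3.11]. Speed limits (rad/s): [2.57, 2.57, 3.14, 3.14, 3.14, 3.14].

## Interface

Orientations are given as [roll, pitch, yaw] about the fixed x, y, z axes, in that order (R = Rz(yaw) Ry(pitch) Rx(roll)).
In Python, from cell import observe, vision, job gives the robot as it stands.
- The arm moves only by the tool send_rows, never from a script. Its argument "motion" is a list of rows, each an object with "hand": the opening, from -1 (shut) to 1 (fully open), so that 0 is half open; "slide": the shift along the tool's x, y, z in mm, a list of three; "spin": the turn about the tool's x in rad. In form: [{"hand": hand, "slide": [tx, ty, tz], "spin": spin}, ...]. A call has 1 to 8 rows; each row shifts and turns the pose as measured when the row begins, along the tool's axes as they then stand; what a row does not reach is not made up. A row lasts 1/10 s, in which the tool goes at most 50 mm and 8.59 degrees, less where a joint would pass 70% of its speed; a pose out of reach is approached as far as the arm can. A call with a gripper value outside its range is refused whole. The fingers move at their own pace and stop on an object; "grip_force" is the grip in N (left out, the last holds). Time passes only in rows, so rows that do not move let the fingers close. It gives the time, the measured TCP pose, the force and the opening at its end, in the units of the state.
- observe(): the state, without advancing time (a new reading comes with each control period).
- vision.read_camera(name): name is "side" or "top"; returns a dict with "pixels" (480x640x3 uint8, blue, green, red), "range_z" (480x640 float32, m along the optical axis (not along the pixel's ray), 0 where there is no reading), "fx", "fy", "cx", "cy" (pixels), "distortion" ([k1, k2, p1, p2, k3] as OpenCV has them; the pictures are not rectified), "world_from_camera" (4x4, takes a point from camera to world coordinates). Camera axes: x right, y down, z forward; pixel columns grow to the right and rows downward; lengths in m; the calibration is good to about 2 mm. A picture is of the moment at which its call begins.
- job.hand_in(): hands the job in, once; it reports no verdict.
Trained networks look in a picture, given as the dict that the camera call returned (one of the last four; its "shot" number tells which), for a name from the list of things; names that differ only in an ending like _2 or _b are one class to them, and where a whole thing is asked for, a point or a joint stands for the part that bears it (a point fixed in the world has none). Each returns a list of dicts, best first, with "conf" (0 to 1); they miss things now and then, are a little off and sometimes report something else, mostly with a low value. They report only what shows in the picture. A call takes as long as a camera call.
- vision.search_frame(picture, thing): "uv" ([column, row] in pixels, amid what is visible of it).
- vision.cut_out(picture, thing): "mask" (480x640 bool, what is visible of it) and "uv" ([column, row] in pixels, amid what is visible of it).
The state is a dict: "time": time; "qpos": joint angles; "qvel": joint speeds; "joint_efforts": joint torques, N m; "tool_pos": TCP position; "tool_rot": TCP orientation; "contact_force": force on the tool from outside, world axes, zero at the start; "torque": the same for the moment, N m; "opening": finger opening in m.
Only numpy, scipy, OpenCV 4.12 (cv2) and the standard library are available. Lean on these libraries where they do the work, as an engineer would, in place of code of your own. Each camera call takes 0.05 s, during which the arm holds its last target.

## Task

Draw the red drill template out of the leaning stack by its tab, without toppling or dragging out the blue and yellow ones, which stay leaning where they are. Stand it, tab up, in the middle of the empty wooden rest: set its bottom edge down in the trough between lip and back board before you let go, and leave it leaning against the back board.

Things in the scene. Friction and masses are not known exactly. Their poses are not given: they have to be found in the camera images.
- template_red: Red drill template, 160 g: plate 8 thick, 170 wide, 110 high (mm) plus a tab 8 thick, 28 wide, 45 high on the top edge, here at mid-width (y=0). Origin: middle of the bottom edge; x through the thickness (+ = back), y along the width, z up the plate. Front, middle or rear of a stack of three in a wooden rest, face to face, leaning back 12 deg. Draw along z: a vertical pull pushes those before it.
- template_blue: Blue drill template: plate, size and axes as the red one, but its tab is at y=+60 mm. Stays in the stack, leaning; if before the red one it drops back 8 mm when that is out. The plates' top edges are level; only the tabs rise above them and the back board, free before and behind.
- template_yellow: Yellow drill template: plate, size and axes as the red one, but its tab is at y=-60 mm. Stays in the stack, leaning; if before the red one it drops back 8 mm when that is out.
- rest_empty: Empty wooden rest, same shape as the one holding the stack. Origin: underside, mid-trough; z up, y along its 190 mm length (ends open), x to the back board. Trough floor 10 mm above the origin, from the lip (inner face x=-20 mm, top 20 mm up) to the board's foot (x=+20 mm). The board leans back 12 deg to +x, 95 mm along the slope; props behind to x=83 mm. A plate let go there leans on it.

How it is judged:
On the way:
1. the red template is set down in the trough of the empty rest while still held (bottom edge within 12 mm of the trough's floor) (x of template_red in the frame of rest_empty between -0.022 and 0.022 m and y of template_red in the frame of rest_empty between -0.025 and 0.025 m and z of template_red in the frame of rest_empty below 0.023 m and angle between template_red's own z axis and vertical below 0.58 rad and contact force between the fingers and template_red above 0.5 N), for 0.1 s.
At the end, for the whole second after the job is handed in: Red template at rest, tab up, foot on the floor of the empty rest's trough, within 25 mm of mid-length, within 11 degrees of parallel to the back board, leaning 5 to 33 degrees. Blue and yellow still lean 5 to 33 degrees, feet within 35 mm of where they were (x of template_red in the frame of rest_empty between -0.022 and 0.022 m and y of template_red in the frame of rest_empty between -0.025 and 0.025 m and z of template_red in the frame of rest_empty between 0.005 and 0.018 m and angle between template_red's own z axis and vertical between 0.08 and 0.58 rad and angle between the y axis of template_red and the y axis of rest_empty, either way round below 0.2 rad and linear speed of template_red below 0.03 m/s and angular speed of template_red below 0.2 rad/s and angle between template_blue's own z axis and vertical between 0.08 and 0.58 rad and distance of each of template_blue, template_yellow from where it was at the start of the episode below 0.035 m and angle between template_yellow's own z axis and vertical between 0.08 and 0.58 rad); the robot touches nothing.
It fails at once if the blue template topples or is dragged away (angle between template_blue's own z axis and vertical above 0.7 rad or distance of template_blue from where it was at the start of the episode above 0.045 m).
It fails at once if the yellow template topples or is dragged away (angle between template_yellow's own z axis and vertical above 0.7 rad or distance of template_yellow from where it was at the start of the episode above 0.045 m).
It also fails if it takes over 48 s, if anything falls off the work surface, if the arm or the gripper's body presses on something with over 40 N, if the wrist force passes 120 N, or if a joint passes its speed limit or range.

## Working session

There is one attempt and no reset: what is moved stays moved. The work goes in short steps, Python scripts to look and compute and a tool call to move; the robot and the scene stay as the last step left them, time stands still between calls to the robot, and variables do not carry over. Pictures are saved under pics/ and viewed, and the job is handed in when it is done.

Besides the shell and the picture viewer there is one more tool, called as name([rows], argument=value, ...), one row to a line, values as JSON. send_rows: Moves the arm, as the interface text tells. Its arguments: {"type":"object","properties":{"motion":{"type":"array","items":{"type":"object","properties":{"hand":{"type":"number"},"slide":{"type":"array","items":{"type":"number"}},"spin":{"type":"number"}}}},"grip_force":{"type":"number"}},"required":["motion"]}

```bash
ls; mkdir -p pics; python3 - <<'E'
from cell import observe, vision, job
import cv2,numpy as np,pickle
print(observe())
for n in ("side","top"):
    p=vision.read_camera(n); cv2.imwrite(f"pics/{n}0.png",p["pixels"])
    print(n,p["fx"],p["fy"],p["cx"],p["cy"],p["distortion"],np.round(p["world_from_camera"],4).tolist())
    for t in ("template_red","template_blue","template_yellow","rest_empty"):
        r=vision.cut_out(p,t)
        print(t,[(round(q["conf"],2),q["uv"],int(q["mask"].sum())) for q in r])
        p["m_"+t]=[(q["conf"],q["mask"]) for q in r]
    pickle.dump(p,open(f"{n}0.pkl","wb"))
E
```

```text
pics
{'time': 0.0, 'qpos': array([ 1.05201897e+00,  3.42715836e-01,  1.52504056e+00, -1.13330185e-05,
        1.27540489e+00, -1.45965120e-01]), 'qvel': array([-1.21437899e-03,  8.89866880e-04, -3.70174412e-05, -1.19374114e-03,
        1.37763688e-03,  4.92692934e-04]), 'joint_efforts': array([ 4.14915803e-04, -4.31251752e+01, -2.44209212e+01,  7.19240773e-02,
        5.60950523e-02, -1.06978807e-04]), 'tool_pos': array([0.1909783 , 0.48857992, 0.22604033]), 'tool_rot': array([-1.709853  ,  1.56922766, -2.08266193]), 'contact_force': array([ 0.78454649,  0.40317958, -0.15097672]), 'torque': array([-0.00015811, -0.01450632,  0.02849556]), 'opening': 0.09199688660449233}
side 497.63906063118594 497.63906063118594 330.7397920376634 240.45293835587384 [-0.0081965  0.         0.         0.         0.       ] [[0.9963, -0.0313, 0.0804, 0.4664], [-0.0861, -0.4233, 0.9019, -0.7467], [0.0058, -0.9054, -0.4245, 0.4228], [0.0, 0.0, 0.0, 1.0]]
template_red [(0.83, [366.5, 272.2], 4729)]
template_blue [(0.74, [385.3, 256.6], 999)]
template_yellow [(0.97, [403.8, 256.8], 1079)]
rest_empty [(0.95, [331.8, 222.8], 2025)]
top 434.2781075252821 434.2781075252821 321.0769624888369 241.62723379178087 [0.02916999 0.         0.         0.         0.        ] [[0.0273, -0.9962, 0.0829, 0.4583], [-0.9996, -0.0273, 0.0011, 0.04], [0.0011, -0.0829, -0.9966, 0.886], [0.0, 0.0, 0.0, 1.0]]
template_red [(0.72, [409.5, 219.1], 2029)]
template_blue [(0.81, [383.5, 205.4], 473)]
template_yellow []
rest_empty [(0.69, [248.3, 220.3], 5951)]
```

View pics/side0.png

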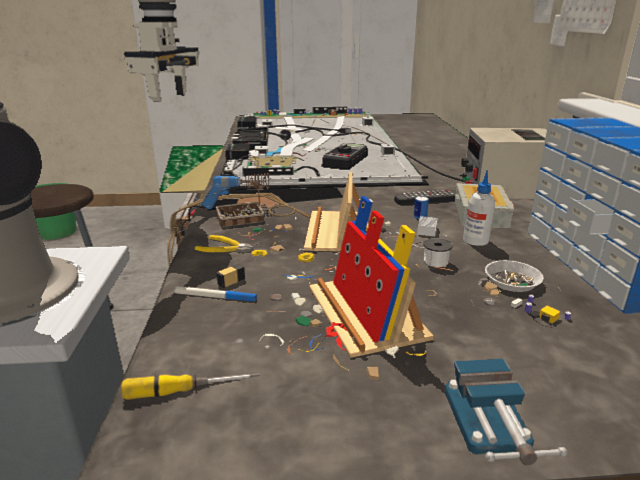

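View pics/top0.png

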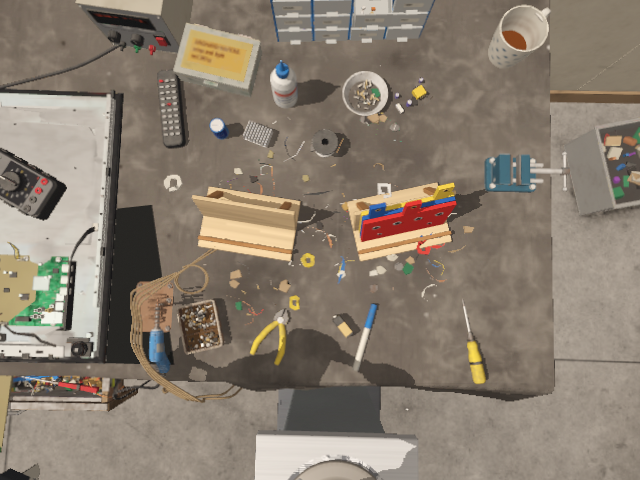

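```bash
cat > h.py <<'E'
import numpy as np,cv2,pickle
def cloud(p,mask):
    v,u=np.nonzero(mask&(p["range_z"]>0)); z=p["range_z"][v,u]
    K=np.array([[p["fx"],0,p["cx"]],[0,p["fy"],p["cy"]],[0,0,1]])
    xy=cv2.undistortPoints(np.stack([u,v],1).astype(float)[:,None],K,np.array(p["distortion"]))[:,0]
    P=np.c_[xy*z[:,None],z]; T=np.array(p["world_from_camera"])
    return P@T[:3,:3].T+T[:3,3], np.c_[u,v]
def plane(P,n=300,t=0.002,seed=0):
    r=np.random.default_rng(seed);b=None
    for _ in range(n):
        a=P[r.choice(len(P),3,False)];N=np.cross(a[1]-a[0],a[2]-a[0])
        if np.linalg.norm(N)<1e-9: continue
        N/=np.linalg.norm(N);i=abs((P-a[0])@N)<t
        if b is None or i.sum()>b.sum(): b=i
    Q=P[b];c=Q.mean(0);N=np.linalg.svd(Q-c,full_matrices=False)[2][2]
    return c,N*np.sign(-N[0]),b
E
python3 - <<'E'
from h import *
for n in ("side","top"):
    p=pickle.load(open(n+"0.pkl","rb"))
    for t in ("red","blue","yellow","rest_empty"):
        m=p["m_"+("template_"+t if t!="rest_empty" else t)]
        if not m: continue
        P,uv=cloud(p,m[0][1])
        print(n,t,len(P),"pct z",np.round(np.percentile(P,[1,50,99],axis=0),4).tolist())
        c,N,b=plane(P)
        print("  plane c",np.round(c,4),"n",np.round(N,4),b.sum(),"tilt",np.degrees(np.arcsin(N[2])),"yaw",np.degrees(np.arctan2(-N[1],-N[0])))
        if t=="red":
            # in-plane axes
            up=np.array([0,0,1])-N*N[2]; up/=np.linalg.norm(up); y=np.cross(up,-N)
            Q=P[b]-c; a=Q@y; h=Q@up
            print("  y axis",y,"up",up)
            for lo in np.arange(h.min(),h.max(),0.012):
                s=(h>=lo)&(h<lo+0.012)
                if s.sum()>3: print("   h%.3f z%.3f  a %.4f..%.4f n%d"%(lo,P[b][s][:,2].mean(),a[s].min(),a[s].max(),s.sum()))
E
```

```text
side red 4706 pct z [[0.5385, -0.2017, 0.0158], [0.5713, -0.13, 0.0768], [0.5969, -0.0405, 0.1608]]
  plane c [ 0.5683 -0.1285  0.075 ] n [-0.9475 -0.2371  0.2146] 4275 tilt 12.393849173697914 yaw 14.046880118951405
  y axis [-2.42715723e-01  9.70097458e-01  6.93889390e-18] up [0.20821248 0.05209419 0.97669533]
   h-0.063 z0.020  a -0.0744..0.0944 n352
   h-0.051 z0.031  a -0.0760..0.0940 n414
   h-0.039 z0.043  a -0.0746..0.0921 n411
   h-0.027 z0.054  a -0.0746..0.0944 n421
   h-0.015 z0.066  a -0.0756..0.0945 n435
   h-0.003 z0.078  a -0.0755..0.0957 n434
   h0.009 z0.089  a -0.0749..0.0950 n447
   h0.021 z0.101  a -0.0750..0.0949 n463
   h0.033 z0.113  a -0.0761..0.0946 n468
   h0.045 z0.122  a -0.0750..0.0887 n183
   h0.057 z0.136  a -0.0036..0.0227 n83
   h0.069 z0.148  a -0.0047..0.0232 n83
   h0.081 z0.159  a -0.0048..0.0216 n81
side blue 996 pct z [[0.5664, -0.2009, 0.0157], [0.5886, -0.1651, 0.119], [0.6083, -0.0404, 0.1636]]
  plane c [ 0.584  -0.1204  0.1125] n [-0.9491 -0.2417  0.2019] 601 tilt 11.645916393318153 yaw 14.288319287176849
side yellow 1075 pct z [[0.5913, -0
[... 1009 characters left out ...]
7  a -0.0839..0.0837 n187
   h0.023 z0.108  a -0.0833..0.0840 n187
   h0.035 z0.118  a -0.0836..0.0834 n216
   h0.047 z0.132  a -0.0143..0.0131 n37
   h0.059 z0.143  a -0.0142..0.0129 n35
   h0.071 z0.156  a -0.0130..0.0131 n41
   h0.083 z0.162  a -0.0128..0.0130 n33
top blue 472 pct z [[0.5545, -0.1929, 0.0599], [0.5803, -0.0681, 0.1195], [0.6087, -0.0331, 0.1639]]
  plane c [ 0.5816 -0.0853  0.1318] n [-0.9402 -0.2669  0.2119] 290 tilt 12.232643678485777 yaw 15.847120256724713
top rest_empty 5921 pct z [[0.4975, 0.0918, 0.0063], [0.5645, 0.1865, 0.0117], [0.6312, 0.2829, 0.1033]]
  plane c [0.5561 0.187  0.0101] n [-0.0077 -0.0035  1.    ] 2693 tilt 89.51695139491463 yaw 24.275271370976235
```

```bash
python3 - <<'E'
from h import *
for n in ("side","top"):
    p=pickle.load(open(n+"0.pkl","rb"))
    P,uv=cloud(p,p["m_rest_empty"][0][1])
    s=(P[:,0]<0.66)&(P[:,1]>0.07)&(P[:,1]<0.31); P=P[s]
    B=P[(P[:,2]>0.03)&(P[:,2]<0.098)]
    c,N,b=plane(B); print(n,len(B),"board c",np.round(c,4),"n",np.round(N,4),b.sum(),"tilt",np.degrees(np.arcsin(N[2])),"yaw",np.degrees(np.arctan2(-N[1],-N[0])))
    yaw=np.arctan2(-N[1],-N[0]); X=np.array([np.cos(yaw),np.sin(yaw)]);Y=np.array([-X[1],X[0]])
    a=P[:,:2]@X; l=P[:,:2]@Y
    print(" board y extent",[np.round(np.percentile((B[b][:,:2]@Y),q),4) for q in(0,1,99,100)], "floor extent",[np.round(np.percentile(l[P[:,2]<0.025],q),4) for q in(0,1,99,100)])
    for lo in np.arange(a.min(),a.max(),0.004):
        q=(a>=lo)&(a<lo+.004)
        if q.sum()>5: print("  x' %.4f n%d z med %.4f  max %.4f min %.4f l %.4f %.4f"%(lo+.002,q.sum(),np.median(P[q,2]),P[q,2].max(),P[q,2].min(),l[q].min(),l[q].max()))
p=pickle.load(open("top0.pkl","rb"));cv2.imwrite("pics/crop.png",cv2.resize(p["pixels"][170:290,180:480],None,fx=2.5,fy=2.5,interpolation=cv2.INTER_CUBIC))
E
```

```text
side 502 board c [0.5712 0.1564 0.0642] n [-0.9705  0.1208  0.2087] 254 tilt 12.04376722669847 yaw -7.095303695404486
 board y extent [np.float64(0.1586), np.float64(0.1603), np.float64(0.3437), np.float64(0.3469)] floor extent [np.float64(0.1582), np.float64(0.1606), np.float64(0.35), np.float64(0.3758)]
  x' 0.4748 n42 z med 0.0108  max 0.0123 min 0.0021 l 0.1623 0.3581
  x' 0.4788 n79 z med 0.0108  max 0.0121 min 0.0045 l 0.1620 0.3450
  x' 0.4828 n77 z med 0.0108  max 0.0123 min 0.0034 l 0.1604 0.3494
  x' 0.4868 n53 z med 0.0114  max 0.0218 min 0.0048 l 0.1605 0.3485
  x' 0.4908 n84 z med 0.0207  max 0.0230 min 0.0045 l 0.1595 0.3480
  x' 0.4948 n111 z med 0.0189  max 0.0225 min 0.0052 l 0.1611 0.3514
  x' 0.4988 n82 z med 0.0107  max 0.0128 min 0.0034 l 0.1600 0.3738
  x' 0.5028 n80 z med 0.0110  max 0.0125 min 0.0032 l 0.1582 0.3483
  x' 0.5068 n80 z med 0.0108  max 0.0123 min 0.0049 l 0.1616 0.3501
  x' 0.5108 n79 z med 0.0108  max 0.0134 min 0.0048 l 0.1612 0.3495
  x' 0.5148 n79 z med 0.0108  max 0.0135 min 0.0051 l 0.1613 0.3478
  x' 0.5188 n79 z med 0.0108  max 0.0132 min
[... 2862 characters left out ...]
0.1643 0.3517
  x' 0.5619 n132 z med 0.1013  max 0.1046 min 0.0086 l 0.1657 0.3531
  x' 0.5659 n23 z med 0.0782  max 0.0837 min 0.0089 l 0.1642 0.3354
  x' 0.5699 n33 z med 0.0669  max 0.0766 min 0.0070 l 0.1649 0.3372
  x' 0.5739 n47 z med 0.0460  max 0.0636 min 0.0083 l 0.1657 0.3369
  x' 0.5779 n160 z med 0.0105  max 0.0550 min 0.0045 l 0.1643 0.3362
  x' 0.5819 n167 z med 0.0105  max 0.0432 min 0.0048 l 0.1649 0.3557
  x' 0.5859 n165 z med 0.0102  max 0.0331 min 0.0038 l 0.1640 0.3543
  x' 0.5899 n170 z med 0.0103  max 0.0216 min 0.0024 l 0.1645 0.3546
  x' 0.5939 n177 z med 0.0104  max 0.0144 min 0.0069 l 0.1647 0.3553
  x' 0.5979 n114 z med 0.0098  max 0.0134 min 0.0022 l 0.1652 0.3507
```

View pics/crop.png

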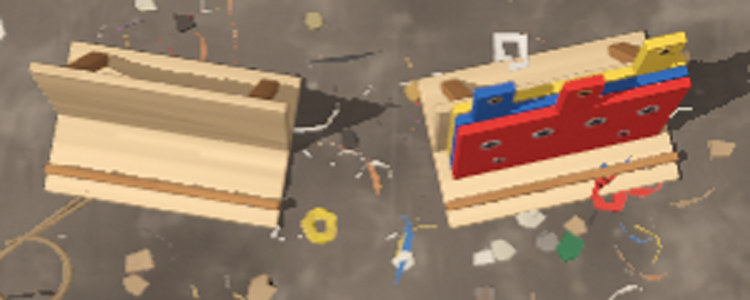

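```bash
cat >> h.py <<'E'
from scipy.spatial.transform import Rotation as Ro
def to(target,yawj=None):
    """target TCP, yawj= wanted yaw (deg) of plate x normal; jaws along plate y"""
    from cell import observe
    o=observe(); R=Ro.from_euler("xyz",o["tool_rot"]).as_matrix()
    print("t",round(o["time"],2),"pos",np.round(o["tool_pos"],4),"open",round(o["opening"],4),"F",np.round(o["contact_force"],2),"q",np.round(o["qpos"],2))
    print("R",np.round(R,3).tolist())
    print("slide mm",np.round(R.T@(np.array(target)-o["tool_pos"])*1000,1))
    if yawj is not None:
        cur=np.arctan2(R[1,1],R[0,1]); w=np.radians(yawj+90); d=w-cur
        d=(d+np.pi/2)%np.pi-np.pi/2
        print("spin",round(-d,4), "q6 after ~ sign unknown")
E
python3 -c "
from h import *
to([.584,-.114,.227],14)"
```

```text
t 0.5 pos [0.1912 0.4889 0.2267] open 0.0921 F [0.01 0.25 1.12] q [ 1.05  0.34  1.52  0.    1.28 -0.15]
R [[-0.0, 0.364, 0.931], [0.0, 0.931, -0.364], [-1.0, -0.0, -0.0]]
slide mm [-3.000e-01 -4.184e+02  5.854e+02]
spin -0.6172 q6 after ~ sign unknown
```

send_rows([
  {"hand": -0.1, "slide": [0, -27, 38], "spin": 0},
  {"hand": -0.1, "slide": [0, -27, 38], "spin": 0},
  {"hand": -0.1, "slide": [0, -27, 38], "spin": 0},
  {"hand": -0.1, "slide": [0, -27, 38], "spin": 0},
  {"hand": -0.1, "slide": [0, -27, 38], "spin": 0},
  {"hand": -0.1, "slide": [0, -27, 38], "spin": 0},
  {"hand": -0.1, "slide": [0, -27, 38], "spin": 0},
  {"hand": -0.1, "slide": [0, -27, 38], "spin": 0},
], grip_force=20)

```text
time: 1.3
tool_pos: [0.4007, 0.1715, 0.2269]
tool_rot: [1.176, 1.566, 0.815]
contact_force: [1.6, 1.0, 0.1]
opening: 0.0416
```

```bash
python3 -c "
from h import *
to([.584,-.114,.227],14)"
```

```text
t 1.3 pos [0.4007 0.1715 0.2269] open 0.0416 F [1.63 0.98 0.14] q [ 0.23  0.18  1.75  0.    1.21 -0.98]
R [[0.004, 0.353, 0.936], [0.004, 0.936, -0.353], [-1.0, 0.005, 0.002]]
slide mm [  -0.6 -202.3  272.4]
spin -0.6054 q6 after ~ sign unknown
```

send_rows([
  {"hand": -0.1, "slide": [0, -29, 39], "spin": 0},
  {"hand": -0.1, "slide": [0, -29, 39], "spin": 0},
  {"hand": -0.1, "slide": [0, -29, 39], "spin": 0},
  {"hand": -0.1, "slide": [0, -29, 39], "spin": 0},
  {"hand": -0.1, "slide": [0, -29, 39], "spin": -0.1},
  {"hand": -0.1, "slide": [0, 0, 0], "spin": -0.13},
  {"hand": -0.1, "slide": [0, 0, 0], "spin": -0.13},
  {"hand": -0.1, "slide": [0, 0, 0], "spin": -0.13},
])

```text
time: 2.1
tool_pos: [0.5373, -0.0476, 0.2266]
tool_rot: [0.25, 1.563, 0.386]
contact_force: [-0.3, 0.7, -0.1]
opening: 0.0415
```

```bash
python3 -c "
from h import *
to([.584,-.114,.18],14)"
```

```text
t 2.1 pos [ 0.5373 -0.0476  0.2266] open 0.0415 F [-0.28  0.71 -0.08] q [-0.23  0.36  1.49  0.    1.28 -1.94]
R [[0.008, -0.135, 0.991], [0.003, 0.991, 0.135], [-1.0, 0.002, 0.008]]
slide mm [ 46.8 -72.2  36.9]
spin -0.1088 q6 after ~ sign unknown
```

send_rows([
  {"hand": -0.1, "slide": [0, -25, 13], "spin": -0.1},
  {"hand": -0.1, "slide": [0, -25, 10], "spin": 0},
  {"hand": -0.1, "slide": [0, -22, 7], "spin": 0},
  {"hand": -0.1, "slide": [20, 0, 0], "spin": 0},
  {"hand": -0.1, "slide": [20, 0, 0], "spin": 0},
  {"hand": -0.1, "slide": [0, 0, 0], "spin": 0},
])

```text
time: 2.7
tool_pos: [0.5838, -0.1155, 0.1859]
tool_rot: [0.047, 1.561, 0.291]
contact_force: [0.0, 0.4, -0.1]
opening: 0.0416
```

```bash
python3 -c "
from h import *
to([.585,-.114,.18],14)"
```

```text
t 2.7 pos [ 0.5838 -0.1155  0.1859] open 0.0416 F [ 0.01  0.41 -0.06] q [-0.33  0.5   1.39  0.01  1.24 -2.14]
R [[0.009, -0.241, 0.97], [0.003, 0.97, 0.241], [-1.0, 0.0, 0.009]]
slide mm [5.9 1.1 1.5]
spin -0.0007 q6 after ~ sign unknown
```

```bash
python3 - <<'E'
from cell import vision
import cv2,numpy as np
p=vision.read_camera("side");a=p["pixels"][80:320,240:500]
q=vision.read_camera("top");b=q["pixels"][120:300,320:500]
a=cv2.resize(a,(390,360),interpolation=cv2.INTER_CUBIC);b=cv2.resize(b,(360,360),interpolation=cv2.INTER_CUBIC)
cv2.imwrite("pics/hover.png",np.hstack([a,b]))
E
```

```text
(no output)
```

View pics/hover.png

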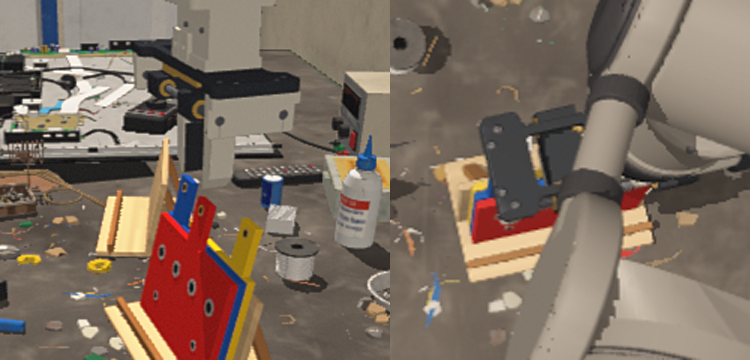

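send_rows([
  {"hand": -0.1, "slide": [15, 1, 1.5], "spin": 0},
  {"hand": -0.1, "slide": [15, 0, 0], "spin": 0},
  {"hand": -0.1, "slide": [15, 0, 0], "spin": 0},
  {"hand": -0.1, "slide": [10, 0, 0], "spin": 0},
  {"hand": -0.1, "slide": [0, 0, 0], "spin": 0},
])

```text
time: 3.3
tool_pos: [0.5907, -0.1141, 0.1396]
tool_rot: [-0.337, 1.546, -0.092]
contact_force: [-0.6, 0.5, 0.2]
opening: 0.0413
```

```bash
python3 -c "
from h import *
to([.585,-.114,.126],14)"
```

```text
t 3.3 pos [ 0.5907 -0.1141  0.1396] open 0.0413 F [-0.58  0.48  0.2 ] q [-0.32  0.54  1.45  0.01  1.12 -2.14]
R [[0.025, -0.243, 0.97], [-0.002, 0.97, 0.243], [-1.0, -0.008, 0.023]]
slide mm [13.5  1.6 -5.8]
spin 0.0013 q6 after ~ sign unknown
```

send_rows([
  {"hand": -0.1, "slide": [4, 1.5, -8], "spin": 0},
  {"hand": -0.1, "slide": [14, 0, 0], "spin": 0},
  {"hand": -0.1, "slide": [0, 0, 0], "spin": 0},
])

```text
time: 3.6
tool_pos: [0.5832, -0.1149, 0.1237]
tool_rot: [-0.376, 1.542, -0.13]
contact_force: [0.2, -0.4, -0.3]
opening: 0.0413
```

```bash
python3 -c "
from h import *
to([.585,-.114,.126],14)"
```

```text
t 3.6 pos [ 0.5832 -0.1149  0.1237] open 0.0413 F [ 0.23 -0.42 -0.33] q [-0.33  0.55  1.5   0.01  1.07 -2.15]
R [[0.029, -0.244, 0.969], [-0.004, 0.97, 0.244], [-1.0, -0.011, 0.027]]
slide mm [-2.2  0.4  2.1]
spin 0.0018 q6 after ~ sign unknown
```

send_rows([
  {"hand": -0.1, "slide": [-2, 0, 2], "spin": 0},
  {"hand": -1, "slide": [0, 0, 0], "spin": 0},
  {"hand": -1, "slide": [0, 0, 0], "spin": 0},
  {"hand": -1, "slide": [0, 0, 0], "spin": 0},
  {"hand": -1, "slide": [0, 0, 0], "spin": 0},
], grip_force=40)

```text
time: 4.1
tool_pos: [0.5856, -0.1147, 0.1289]
tool_rot: [-0.398, 1.539, -0.152]
contact_force: [0.4, 0.7, -1.5]
opening: 0.0278
```

```bash
cat > pic.py <<'E'
import sys
from cell import vision
import cv2,numpy as np
s,t=[list(map(int,x.split(","))) for x in sys.argv[2:4]]
p=vision.read_camera("side");a=p["pixels"][s[0]:s[1],s[2]:s[3]]
q=vision.read_camera("top");b=q["pixels"][t[0]:t[1],t[2]:t[3]]
f=lambda a:cv2.resize(a,(390,360),interpolation=cv2.INTER_CUBIC)
cv2.imwrite(f"pics/{sys.argv[1]}.png",np.hstack([f(a),f(b)]))
E
python3 -c "
from h import *
to([.585,-.114,.126],14)"; python3 pic.py grip 80,320,240,500 120,300,320,500
```

```text
t 4.1 pos [ 0.5856 -0.1147  0.1289] open 0.0278 F [ 0.42  0.72 -1.53] q [-0.32  0.54  1.49  0.01  1.08 -2.14]
R [[0.032, -0.244, 0.969], [-0.005, 0.97, 0.244], [-0.999, -0.012, 0.03]]
slide mm [ 2.9  0.8 -0.5]
spin 0.0018 q6 after ~ sign unknown
```

View pics/grip.png

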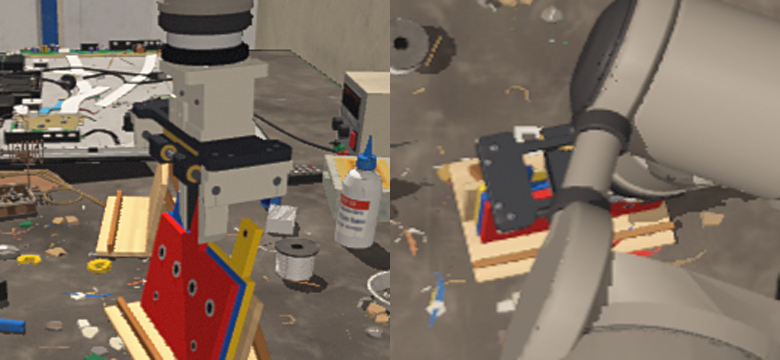

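send_rows([
  {"hand": -1, "slide": [-10, 0, 2], "spin": 0},
  {"hand": -1, "slide": [-15, 0, 3], "spin": 0},
  {"hand": -1, "slide": [-15, 0, 3], "spin": 0},
])

```text
time: 4.5
tool_pos: [0.5909, -0.1121, 0.1686]
tool_rot: [-0.358, 1.544, -0.112]
contact_force: [0.3, -0.6, -2.0]
opening: 0.0277
```

```bash
python3 -c "
from h import *
to([.585,-.114,.260],14)"; python3 pic.py lift1 80,320,240,500 120,300,320,500
```

```text
t 4.5 pos [ 0.5909 -0.1121  0.1686] open 0.0277 F [ 0.27 -0.58 -1.96] q [-0.32  0.51  1.42  0.01  1.19 -2.14]
R [[0.026, -0.243, 0.97], [-0.003, 0.97, 0.244], [-1.0, -0.009, 0.025]]
slide mm [-91.5  -1.3  -3.9]
spin 0.0015 q6 after ~ sign unknown
```

View pics/lift1.png

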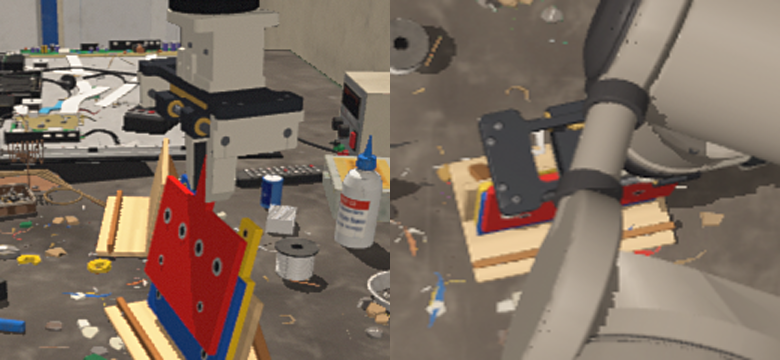

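send_rows([
  {"hand": -1, "slide": [-20, 0, 2], "spin": 0},
  {"hand": -1, "slide": [-20, 0, 2], "spin": 0},
  {"hand": -1, "slide": [-20, 0, 2], "spin": 0},
  {"hand": -1, "slide": [-20, 0, 2], "spin": 0},
  {"hand": -1, "slide": [-20, 0, 2], "spin": 0},
  {"hand": -1, "slide": [-15, 0, 0], "spin": 0},
])

```text
time: 5.2
tool_pos: [0.5966, -0.1088, 0.2846]
tool_rot: [-0.323, 1.549, -0.076]
contact_force: [0.5, -0.2, -1.3]
opening: 0.0276
```

```bash
python3 -c "
from h import *
to([.585,-.114,.270],14)"; python3 pic.py lift2 80,320,240,500 120,300,320,500
```

```text
t 5.2 pos [ 0.5966 -0.1088  0.2846] open 0.0276 F [ 0.5  -0.22 -1.33] q [-0.31  0.45  1.2   0.01  1.47 -2.13]
R [[0.022, -0.244, 0.97], [-0.002, 0.97, 0.244], [-1.0, -0.007, 0.021]]
slide mm [ 14.3  -2.1 -12.8]
spin 0.0019 q6 after ~ sign unknown
```

View pics/lift2.png

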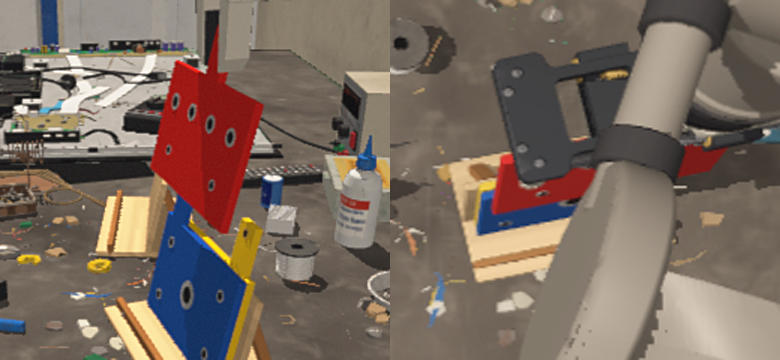

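send_rows([
  {"hand": -1, "slide": [0, 30, -5], "spin": 0},
  {"hand": -1, "slide": [0, 40, 6], "spin": 0.05},
  {"hand": -1, "slide": [0, 40, 6], "spin": 0.08},
  {"hand": -1, "slide": [0, 40, 4], "spin": 0.08},
  {"hand": -1, "slide": [0, 40, 2], "spin": 0.08},
  {"hand": -1, "slide": [0, 40, 0], "spin": 0.08},
  {"hand": -1, "slide": [0, 30, 0], "spin": 0},
])

```text
time: 6.0
tool_pos: [0.5826, 0.1531, 0.2739]
tool_rot: [-0.151, 1.557, -0.299]
contact_force: [0.5, -0.6, -1.2]
opening: 0.0277
```

```bash
python3 -c "
from h import *
to([.5847,.186,.270],-7.4)"
```

```text
t 6.0 pos [0.5826 0.1531 0.2739] open 0.0277 F [ 0.5  -0.58 -1.22] q [ 0.13  0.45  1.22 -0.01  1.45 -1.29]
R [[0.013, 0.148, 0.989], [-0.004, 0.989, -0.148], [-1.0, -0.002, 0.014]]
slide mm [ 3.8 32.9 -2.9]
spin -0.0192 q6 after ~ sign unknown
```

send_rows([
  {"hand": -1, "slide": [0, 25, -2], "spin": -0.02},
  {"hand": -1, "slide": [0, 10, 0], "spin": 0},
  {"hand": -1, "slide": [0, 0, 0], "spin": 0},
])

```text
time: 6.3
tool_pos: [0.5839, 0.1932, 0.2688]
tool_rot: [-0.462, 1.562, -0.585]
contact_force: [-0.2, -0.7, -1.5]
opening: 0.0278
```

```bash
python3 - <<'E'
from h import *
from cell import vision
to([.5847,.186,.24],-7.4)
X=np.array([.9917,-.1288,0]);Y=np.array([.1288,.9917,0]);O=np.array([.5457,.191,0])
for n in ("side","top"):
    p=vision.read_camera(n); cv2.imwrite(f"pics/{n}1.png",p["pixels"])
    r=vision.cut_out(p,"template_red")
    if not r: print(n,"none");continue
    print(n,r[0]["conf"],r[0]["uv"],r[0]["mask"].sum())
    P,_=cloud(p,r[0]["mask"]); c,N,b=plane(P)
    print(" c",c,"N",N,"tilt",np.degrees(np.arcsin(N[2])),"yaw",np.degrees(np.arctan2(-N[1],-N[0])),b.sum())
    Q=P[b]; up=np.array([0,0,1])-N*N[2];up/=np.linalg.norm(up);y=np.cross(up,-N)
    h=(Q-c)@up;a=(Q-c)@y
    print(" h",np.percentile(h,[0.3,99.7]),"a",np.percentile(a,[.5,99.5]), "zmin",Q[:,2].min())
    lo=np.percentile(h,.3); f=c+lo*up+y*np.mean(np.percentile(a,[.5,99.5]))-N*.004
    print(" foot",f,"rest frame x %.4f y %.4f"%((f-O)@X,(f-O)@Y))
E
```

```text
t 6.3 pos [0.5839 0.1932 0.2688] open 0.0278 F [-0.24 -0.69 -1.5 ] q [ 0.2   0.48  1.19 -0.01  1.47 -1.25]
R [[0.007, 0.123, 0.992], [-0.005, 0.992, -0.122], [-1.0, -0.004, 0.007]]
slide mm [28.9 -6.9  1.4]
spin 0.0063 q6 after ~ sign unknown
side 0.79 [338.1, 132.3] 474
 c [0.55650095 0.15313148 0.21038482] N [-0.96702074  0.10542046  0.23185645] tilt 13.406393560358765 yaw -6.221571565675978 283
 h [-0.05646411  0.05733396] a [-0.04457971  0.12336111] zmin 0.15407373153717557
 foot [0.55162348 0.19328727 0.15453192] rest frame x 0.0056 y 0.0030
top 0.69 [248.8, 219.2] 1081
 c [0.5543627  0.16227005 0.19289073] N [-0.96509161  0.11556278  0.23503922] tilt 13.593934450118644 yaw -6.828246425080525 1041
 h [-0.04052642  0.06799771] a [-0.05332385  0.11570341] zmin 0.15178956377247121
 foot [0.55247359 0.19390884 0.15255947] rest frame x 0.0063 y 0.0038
```

View pics/side1.png

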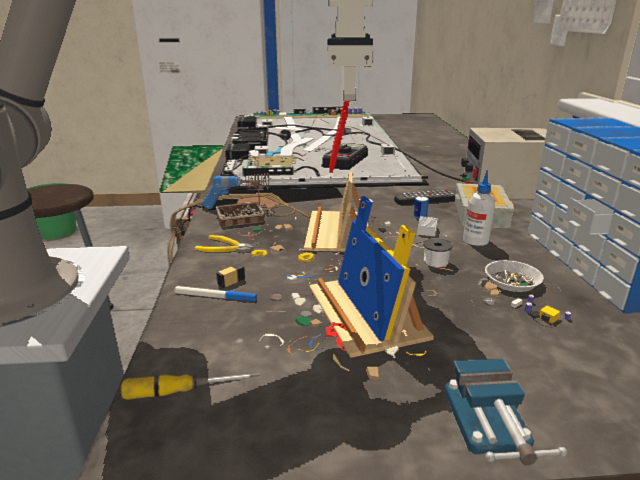

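send_rows([
  {"hand": -1, "slide": [10, -4, -1], "spin": 0},
  {"hand": -1, "slide": [25, 0, -1], "spin": 0},
  {"hand": -1, "slide": [25, 0, -1], "spin": 0},
  {"hand": -1, "slide": [15, 0, -1], "spin": 0},
  {"hand": -1, "slide": [0, 0, 0], "spin": 0},
])

```text
time: 7.0
tool_pos: [0.5809, 0.1801, 0.1918]
tool_rot: [-0.375, 1.559, -0.509]
contact_force: [-0.6, 0.5, -1.9]
opening: 0.0275
```

```bash
cat > m.py <<'E'
from h import *
from cell import vision
import sys
to([.5847,.187,.135],-7.4)
X=np.array([.9917,-.1288,0]);Y=np.array([.1288,.9917,0]);O=np.array([.5457,.191,0])
for n in ("side","top"):
    p=vision.read_camera(n); cv2.imwrite(f"pics/{n}{sys.argv[1]}.png",p["pixels"])
    r=vision.cut_out(p,"template_red")
    if not r: print(n,"none");continue
    print(n,r[0]["conf"],r[0]["uv"],r[0]["mask"].sum())
    P,_=cloud(p,r[0]["mask"]); c,N,b=plane(P)
    print(" N",N,"tilt",np.degrees(np.arcsin(N[2])),"yaw",np.degrees(np.arctan2(-N[1],-N[0])),b.sum())
    Q=P[b]; up=np.array([0,0,1])-N*N[2];up/=np.linalg.norm(up);y=np.cross(up,-N)
    h=(Q-c)@up;a=(Q-c)@y
    print(" h",np.percentile(h,[0.3,99.7]),"a",np.percentile(a,[.5,99.5]), "zmin",Q[:,2].min())
    lo=np.percentile(h,.3); f=c+lo*up+y*np.mean(np.percentile(a,[.5,99.5]))-N*.004
    print(" foot",f,"rest frame x %.4f y %.4f"%((f-O)@X,(f-O)@Y))
E
python3 m.py 2
```

```text
t 7.0 pos [0.5809 0.1801 0.1918] open 0.0275 F [-0.55  0.53 -1.89] q [ 0.18  0.52  1.34 -0.01  1.27 -1.26]
R [[0.011, 0.133, 0.991], [-0.006, 0.991, -0.133], [-1.0, -0.004, 0.011]]
slide mm [56.8  7.6  2.2]
spin -0.0045 q6 after ~ sign unknown
side 0.92 [337.2, 176.2] 397
 N [-0.9657736   0.10831273  0.23568985] tilt 13.632290317691725 yaw -6.399054373437703 277
 h [-0.05882047  0.05276137] a [-0.03615178  0.10500614] zmin 0.08045604947607693
 foot [0.54752096 0.16684631 0.08003736] rest frame x 0.0049 y -0.0237
top 0.59 [259.3, 221.5] 750
 N [-0.96539952  0.12510976  0.22880408] tilt 13.22667290048621 yaw -7.384022360211787 712
 h [-0.03386958  0.07087944] a [-0.0686952   0.10126453] zmin 0.07833999258565139
 foot [0.55183751 0.18343647 0.07801986] rest frame x 0.0071 y -0.0067
```

send_rows([
  {"hand": -1, "slide": [10, 7, 0], "spin": 0},
  {"hand": -1, "slide": [20, 0, -1], "spin": 0},
  {"hand": -1, "slide": [10, 0, -1], "spin": 0},
  {"hand": -1, "slide": [8, 0, 0], "spin": 0},
  {"hand": -1, "slide": [0, 0, 0], "spin": 0},
])

```text
time: 7.7
tool_pos: [0.585, 0.1902, 0.1482]
tool_rot: [0.028, 1.546, -0.105]
contact_force: [-0.3, -0.3, -2.5]
opening: 0.0278
```

```bash
python3 m.py 3
```

```text
t 7.7 pos [0.585  0.1902 0.1482] open 0.0278 F [-0.33 -0.29 -2.55] q [ 0.19  0.56  1.4  -0.01  1.16 -1.24]
R [[0.025, 0.132, 0.991], [-0.003, 0.991, -0.132], [-1.0, 0.001, 0.025]]
slide mm [13.2 -3.2 -0.2]
spin -0.0035 q6 after ~ sign unknown
side 0.86 [337.7, 194.1] 502
 N [-0.96964904  0.11409726  0.21624653] tilt 12.488668787614177 yaw -6.7110551777215175 335
 h [-0.05715816  0.0557001 ] a [-0.05153334  0.11793746] zmin 0.032181959024524365
 foot [0.55467087 0.19149297 0.03324656] rest frame x 0.0088 y 0.0016
top 0.81 [258.9, 225.8] 565
 N [-0.9685132   0.12370032  0.21605649] tilt 12.477516406973061 yaw -7.278517252226881 513
 h [-0.02948929  0.0629893 ] a [-0.0664726  0.1022259] zmin 0.03303572356043638
 foot [0.55677495 0.1924469  0.03316198] rest frame x 0.0108 y 0.0029
```

send_rows([
  {"hand": -1, "slide": [9, 0, -3], "spin": 0},
  {"hand": -1, "slide": [7, 0, -2], "spin": 0},
  {"hand": -1, "slide": [0, 0, 0], "spin": 0},
])

```text
time: 8.2
tool_pos: [0.5816, 0.1909, 0.1339]
tool_rot: [0.082, 1.54, -0.051]
contact_force: [0.1, -0.4, -2.4]
opening: 0.0275
```

send_rows([
  {"hand": -1, "slide": [4, 0, 0], "spin": 0},
  {"hand": -1, "slide": [3, 0, 0], "spin": 0},
  {"hand": -1, "slide": [0, 0, 0], "spin": 0},
])

```text
time: 8.5
tool_pos: [0.5833, 0.1916, 0.1287]
tool_rot: [0.128, 1.536, -0.005]
contact_force: [-1.1, -1.1, -0.5]
opening: 0.0279
```

```bash
python3 m.py 4;python3 pic.py set1 60,280,250,490 140,300,160,340
```

```text
t 8.5 pos [0.5833 0.1916 0.1287] open 0.0279 F [-1.09 -1.05 -0.51] q [ 0.2   0.57  1.43 -0.01  1.1  -1.24]
R [[0.035, 0.132, 0.991], [-0.0, 0.991, -0.132], [-0.999, 0.004, 0.035]]
slide mm [-6.2 -4.4  2.2]
spin -0.0036 q6 after ~ sign unknown
side 0.89 [337.5, 204.5] 492
 N [-0.96813202  0.11798063  0.2209094 ] tilt 12.762451964226356 yaw -6.948044528647407 317
 h [-0.05935534  0.05622018] a [-0.05165211  0.11305782] zmin 0.013332341387054747
 foot [0.55251717 0.1910677  0.01272874] rest frame x 0.0068 y 0.0009
top 0.74 [257.3, 228.6] 546
 N [-0.96875677  0.128839    0.21192176] tilt 12.234996128679015 yaw -7.575549349291552 480
 h [-0.03001156  0.06022444] a [-0.0694029   0.10045215] zmin 0.0075696156351489075
 foot [0.55354932 0.19463886 0.00656895] rest frame x 0.0073 y 0.0046
```

View pics/set1.png

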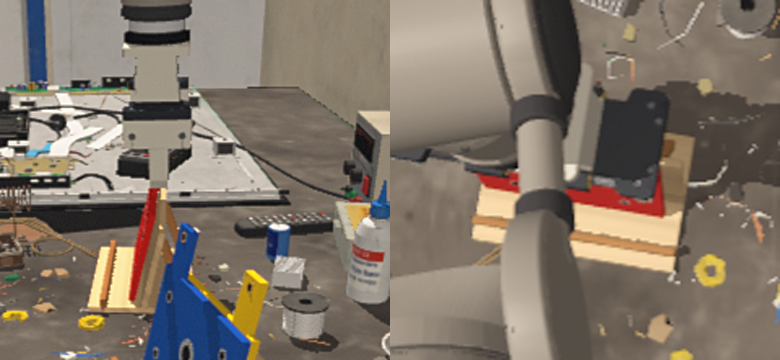

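send_rows([
  {"hand": -1, "slide": [2, 0, 5], "spin": 0},
  {"hand": -1, "slide": [2, 0, 2], "spin": 0},
  {"hand": -1, "slide": [1, 0, 0], "spin": 0},
  {"hand": -1, "slide": [0, 0, 0], "spin": 0},
])

```text
time: 9.2
tool_pos: [0.5915, 0.1908, 0.1267]
tool_rot: [0.159, 1.534, 0.026]
contact_force: [-1.9, 0.9, 2.3]
opening: 0.028
```

```bash
python3 m.py 5
```

```text
t 9.2 pos [0.5915 0.1908 0.1267] open 0.028 F [-1.95  0.87  2.28] q [ 0.19  0.59  1.41 -0.01  1.1  -1.24]
R [[0.037, 0.133, 0.99], [0.001, 0.991, -0.133], [-0.999, 0.006, 0.037]]
slide mm [-8.5 -4.7 -6. ]
spin -0.0037 q6 after ~ sign unknown
side 0.83 [341.2, 205.4] 611
 N [-0.95557578  0.12280499  0.26794378] tilt 15.541946517407036 yaw -7.3231773865876 391
 h [-0.05904119  0.05860566] a [-0.05604053  0.11098717] zmin 0.0097632906309284
 foot [0.55270812 0.19151983 0.00888296] rest frame x 0.0069 y 0.0014
top 0.88 [260.2, 221.7] 681
 N [-0.95582985  0.13366683  0.261768  ] tilt 15.17499469880622 yaw -7.960829749623532 645
 h [-0.03462777  0.05196862] a [-0.06856278  0.10000416] zmin 0.012228082557719566
 foot [0.555941   0.19398636 0.01285124] rest frame x 0.0098 y 0.0043
```

send_rows([
  {"hand": -0.35, "slide": [0, 0, 0], "spin": 0},
  {"hand": -0.1, "slide": [0, 0, 0], "spin": 0},
  {"hand": 0, "slide": [0, 0, 0], "spin": 0},
])

```text
time: 9.7
tool_pos: [0.5921, 0.1906, 0.1256]
tool_rot: [0.15, 1.533, 0.017]
contact_force: [0.5, -1.3, 0.0]
opening: 0.0416
```

send_rows([
  {"hand": 0, "slide": [-10, 0, 0], "spin": 0},
  {"hand": 0, "slide": [-20, 0, 0], "spin": 0},
  {"hand": 0, "slide": [-30, 0, 0], "spin": 0},
  {"hand": 0, "slide": [-40, 0, 0], "spin": 0},
  {"hand": 0, "slide": [-40, 0, 0], "spin": 0},
  {"hand": 0, "slide": [0, 40, 0], "spin": 0},
  {"hand": 0, "slide": [0, 40, 0], "spin": 0},
  {"hand": 0, "slide": [0, 0, 0], "spin": 0},
])

```text
time: 10.5
tool_pos: [0.5981, 0.2708, 0.2764]
tool_rot: [0.191, 1.529, 0.055]
contact_force: [-0.0, 0.4, 0.4]
opening: 0.0459
```

```bash
python3 m.py 6; python3 - <<'E'
from h import *
from cell import vision
p=vision.read_camera("side")
for t in("blue","yellow"):
    r=vision.cut_out(p,"template_"+t);P,_=cloud(p,r[0]["mask"]);c,N,b=plane(P);print(t,r[0]["conf"],c,np.degrees(np.arcsin(N[2])))
E
python3 pic.py end 60,340,220,480 140,300,160,480
```

```text
t 10.5 pos [0.5981 0.2708 0.2764] open 0.0459 F [-0.04  0.36  0.4 ] q [ 0.31  0.54  1.07 -0.01  1.49 -1.12]
R [[0.041, 0.136, 0.99], [0.002, 0.991, -0.136], [-0.999, 0.008, 0.041]]
slide mm [140.5 -86.   -7.6]
spin -0.0074 q6 after ~ sign unknown
side 0.59 [339.1, 196.3] 650
 N [-0.95398146  0.12418585  0.27294182] tilt 15.839397723903051 yaw -7.4168497140211604 437
 h [-0.07318629  0.08497842] a [-0.05896096  0.10912279] zmin 0.010828970870374932
 foot [0.55278505 0.19181339 0.00984046] rest frame x 0.0069 y 0.0017
top 0.72 [242.3, 213.9] 2326
 N [-0.95473046  0.13327331  0.26594731] tilt 15.423249683910731 yaw -7.9467154964338755 2090
 h [-0.0664247   0.08823665] a [-0.08176238  0.08649188] zmin 0.008669987106891042
 foot [0.55557266 0.19429018 0.01207105] rest frame x 0.0094 y 0.0045
blue 0.86 [ 0.57539492 -0.12345903  0.07432469] 12.382078265769476
yellow 0.56 [ 0.60579878 -0.16905323  0.11834047] 10.662260768769853
```

View pics/end.png

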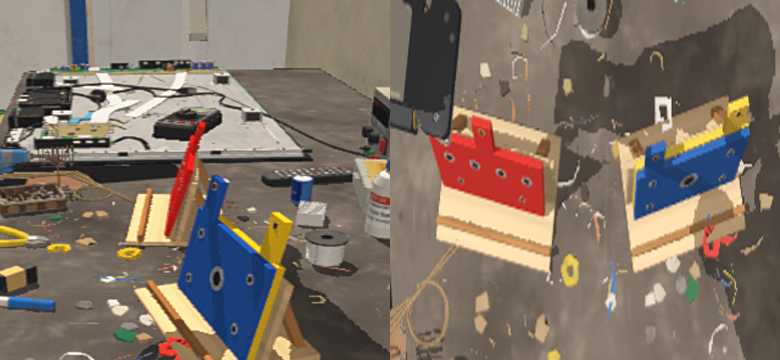

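The pictures show the red template leaning, tab up, in the middle of the empty rest. Blue and yellow still lean in their own rest, and the gripper is clear of everything.

```bash
python3 -c "
from cell import job
print(job.hand_in())"
```

```text
the job is handed in; nothing more can be done
None
```

I drew the red template out of the stack by its tab and set its foot down in the trough of the empty rest while still holding it. I then let go, backed the gripper clear and handed the job in at about 10.7 s. No verdict was given.

**Red template:** in the last pictures its foot was on the trough floor (z about 0.010–0.012 m). It was 7–9 mm behind mid-trough and 2–5 mm off mid-length. It leaned about 15.5° and was within about 1° of parallel to the rest's length, tab up against the back board. While it was still held, the upward force at the wrist (about 2 N) showed that the foot had touched the floor.

**Blue and yellow:** they measured about 12.4° and 10.7° of lean, still in their places in the stack. I judged their feet as unmoved from the pictures and did not measure the shift.

**Where checks disagreed:** the side and top cameras differed by 2–4 mm on the foot position, well inside the limits. One mid-descent side reading of the foot's sideways position was about 17 mm off, because the template was partly hidden. I used the top camera there.

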